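Assemble a grinding-wheel pack on the bench spindle

ROBOT

A 6-joint arm with a two-finger parallel gripper is mounted at the origin on the work surface. World frame = base frame: x ahead of the robot, y to its left, z up, the work surface at z = 0. Lengths are in m, angles in rad, forces in N, time in s.
With the tool pointing down it reaches from about 0.25 to 0.775 m from the base axis. Payload 4 kg.
Tool frame: the origin (TCP) lies midway between the tips of the shut fingers; the grasp point (between the pads) lies 19 mm behind it; z points along the fingers, y is the line along which they close (so a half turn about z gives the same grasp; the last joint's range is limited). The gripper opens to 94 mm and grips with 3 to 60 N. Pads are 16 mm wide; open, the fingers measure 119 mm over their backs; the gripper's body (75 mm by 177 mm) begins 78 mm behind the grasp point.
Start: joints at [-1.226, 0.087, 1.371, -0, 1.684, -0.103], TCP at [0.238, -0.496, 0.206] pointing down, gripper open.
Joint ranges: [-3.1, 3.1], [-0.76, 2.03], [0.27, 2.55], [-1.08, 4.22], [0.17, 2.65], [-2.57, 2.57]. Speed limits (rad/s): [2.79, 2.79, 3.14, 3.14, 3.14, 3.14].

INTERFACE

Orientations are given as [roll, pitch, yaw] about the fixed x, y, z axes, in that order (R = Rz(yaw) Ry(pitch) Rx(roll)).
In Python, from bench import get_obs, snapshot, close_job gives the robot as it stands. The module is installed in compiled form; this text tells all that it offers.
- The arm moves only by the tool drive_tool, never from a script. Its argument "commands" is a list of rows, each a list of 6 numbers: the shift along the tool's x, y, z in units of 0.04 m (1.0 is 0.04 m), then the turn, a rotation vector about the tool's x, y, z in units of 0.1 rad (1.0 is 0.1 rad). In form: [[dx, dy, dz, wx, wy, wz], ...]. A call has 1 to 20 rows; each row shifts and turns the commanded pose from where the row before left it, along the tool's axes as they then stand; what a row does not reach is not made up. A row lasts 1/8 s, in which the tool goes at most 62.5 mm and 10.7 degrees, less where a joint would pass 70% of its speed; a pose out of reach is approached as far as the arm can. A call with a number of a shift or a turn outside -1 to 1 is refused whole. A call with a gripper value outside its range is refused whole. "gripper" is the closure, from 0 (fully open) to 1 (shut), set as the call begins (left out, the last holds). The fingers move at their own pace and stop on an object; the grip force is fixed at half the most. Time passes only in rows, so rows that do not move let the fingers close. It gives the time, the measured TCP pose, the force, the opening and the grip force at its end, in the units of the state.
- get_obs(): the state, without advancing time (a new reading comes with each control period).
- snapshot(name): name is "scene" or "top" or "wrist"; returns a dict with "image" (420x560x3 uint8, blue, green, red), "range_z" (420x560 float32, m along the optical axis (not along the pixel's ray), 0 where there is no reading), "fx", "fy", "cx", "cy" (pixels), "rvec" (rotation vector, rad) and "tvec" (3), from world to camera coordinates, as OpenCV has them. Camera axes: x right, y down, z forward; pixel columns grow to the right and rows downward; lengths in m; the calibration is good to about 2 mm. A picture is of the moment at which its call begins.
- close_job(): hands the job in; it is judged then, once.
The state is a dict: "time": time; "joint_positions": joint angles; "qvel": joint speeds; "joint_torque": joint torques, N m; "tool_pos": TCP position; "ee_rot": TCP orientation; "wrist_force": force on the tool from outside, world axes, zero at the start; "wrist_torque": the same for the moment, N m; "width": finger opening in m; "finger_force": force on a finger pad.
Only numpy, scipy, OpenCV 4.12 (cv2) and the standard library are available. Lean on these libraries where they do the work, as an engineer would, in place of code of your own. Each camera call takes 0.05 s, during which the arm holds its last target. There are 200 camera calls.

TASK

Assemble the grinding-wheel pack on the upright bench spindle: first the wide backing flange, on it the grinding wheel, then the smaller clamping washer, and the narrow locking collar on top, each lying flat on the one below. Lower every part all the way down the spindle without letting it drop, and leave the orange bin, the bottle and the loose stone where they are.

Things in the scene. Friction and masses are not known exactly. Their poses are not given: they have to be found in the camera images.
- spindle_deck (a point): Bench spindle, fixed to the table: a dark square steel foot, 90 x 90 mm and 10 mm high, with a bright steel post of 14 mm diameter standing upright in its middle. The post rises 58 mm above the foot's top; its last 8 mm taper to 6 mm diameter. The point is on the post's axis at the foot's top face, 10 mm above the table; z up, x and y along the foot's sides.
- flange_center (a point): Backing flange: plain dark steel ring lying flat, 54 mm outer diameter, 22 mm bore, 14 mm thick, about 0.18 kg. The point is its centre: on the bore's axis, half-way up. z along the bore; yaw means nothing (round).
- wheel_center (a point): Grinding wheel: matt grey stone ring lying flat, the widest part, 60 mm outer diameter, 22 mm bore, 18 mm thick, about 0.1 kg. The point is its centre: on the bore's axis, half-way up. z along the bore; yaw means nothing (round).
- washer_center (a point): Clamping washer: plain dark steel ring lying flat, 40 mm outer diameter, 22 mm bore, 12 mm thick, about 0.07 kg. The point is its centre: on the bore's axis, half-way up. z along the bore; yaw means nothing (round).
- collar_center (a point): Locking collar: small plain dark steel ring lying flat, the narrowest part, 30 mm outer diameter, 22 mm bore, 16 mm thick, about 0.05 kg. The point is its centre: on the bore's axis, half-way up. z along the bore; yaw means nothing (round).
- bin: Bystander: loose orange open parts bin with stones in it, 170 mm (its x) by 120 mm, 75 mm high at the back (+x) and 35 mm at the front. Origin: centre of its underside, z up.
- bottle: Bystander: loose blue plastic bottle with a black cap, 56 mm diameter, 150 mm tall, standing. Origin: centre of its underside, z up.
- stone: Bystander: loose small rough grey stone, about 30 x 24 x 20 mm. Origin: centre of its underside, z up.
There are look-alikes about, which are no part of the job. Leave any pink look-alike of the part that bears wheel_center alone.

How it is judged:
By the outcome, as a careful person would: the job done as asked, in the order asked, and still so for the second after the job is handed in, with the robot touching nothing.
It also fails if it takes over 112 s, if anything falls off the work surface, if the arm or the gripper's body presses on something with over 40 N, if the wrist force passes 120 N, or if a joint passes its speed limit or range.

## Working session

There is one attempt and no reset: what is moved stays moved. The work goes in short steps, Python scripts to look and compute and a tool call to move; the robot and the scene stay as the last step left them, time stands still between calls to the robot, and variables do not carry over. Pictures are saved under pics/ and viewed, at most 14 in all, crops included, and the job is handed in when it is done.

Besides the shell and the picture viewer there is one more tool, called after "Emit:" as name(argument=value, ...), one argument or row to a line, values as JSON. drive_tool: Moves the arm, as the interface text tells. Its arguments: {"type":"object","properties":{"commands":{"type":"array"},"gripper":{"type":"number"}},"required":["commands"]}

```bash
mkdir -p pics; cat > h.py <<'E'
import numpy as np, cv2
from bench import get_obs, snapshot, close_job
def cam(s): 
    R=cv2.Rodrigues(np.array(s["rvec"],float))[0]; return R,np.array(s["tvec"],float).ravel()
def ray(s,u,v,z):
    R,t=cam(s); d=R.T@np.array([(u-s["cx"])/s["fx"],(v-s["cy"])/s["fy"],1]); c=-R.T@t
    return c+d*(z-c[2])/d[2]
def cloud(s):
    R,t=cam(s); Z=s["range_z"]; v,u=np.mgrid[:Z.shape[0],:Z.shape[1]]
    P=np.stack([(u-s["cx"])/s["fx"]*Z,(v-s["cy"])/s["fy"]*Z,Z],-1)
    return (P-t)@R
def proj(s,p):
    R,t=cam(s); q=R@np.array(p)+t; return s["fx"]*q[0]/q[2]+s["cx"],s["fy"]*q[1]/q[2]+s["cy"]
E
python3 - <<'E'
from h import *
for n in("top","scene"):
    s=snapshot(n); cv2.imwrite(f"pics/{n}0.png",s["image"]); np.save(f"/tmp/{n}.npy",s,allow_pickle=True)
    R,t=cam(s);print(n,-R.T@t,s["fx"])
s=snapshot("top") if 0 else np.load("/tmp/top.npy",allow_pickle=True).item()
P=cloud(s);m=((P[...,2]>.006)&(s["range_z"]>0)).astype(np.uint8)
k,l,st,c=cv2.connectedComponentsWithStats(m)
for i in range(1,k):
    if st[i,4]>40: q=P[l==i]; print(st[i],c[i].round(0),q.min(0).round(3),q.max(0).round(3),s["image"][l==i].mean(0).round(0))
o=get_obs();print(o["tool_pos"],o["ee_rot"],o["width"],o["wrist_force"])
E
```

```text
top [ 0.47607823 -0.00664625  1.07076399] 434.82643032080205
scene [ 1.02043644 -0.22325404  0.95275886] 421.31164621467485
[348 131  24  25 417] [360. 143.] [ 0.717 -0.212  0.006] [ 0.776 -0.155  0.023] [ 82.  65. 117.]
[ 434  136   71   83 2618] [470. 173.] [ 0.561 -0.512  0.006] [ 0.746 -0.368  0.079] [18. 33. 62.]
[289 139  14  14 121] [295. 145.] [ 0.727 -0.042  0.007] [ 0.758 -0.009  0.026] [66. 69. 71.]
[468 153  13  13  97] [474. 158.] [ 0.692 -0.478  0.007] [ 0.721 -0.45   0.024] [28. 33. 41.]
[330 175  24  24 418] [341. 187.] [ 0.609 -0.166  0.007] [ 0.667 -0.109  0.024] [70. 73. 76.]
[ 79 177  43  28 843] [101. 190.] [0.597 0.405 0.006] [0.651 0.457 0.152] [58. 29. 16.]
[218 184  17  16 145] [226. 192.] [0.609 0.127 0.007] [0.647 0.166 0.017] [51. 49. 50.]
[ 249  223   49   50 1315] [273. 247.] [ 0.431 -0.028  0.006] [0.55  0.088 0.073] [42. 41. 41.]
[178 260  13  12  74] [184. 265.] [0.433 0.231 0.006] [0.46 0.26 0.02] [51. 50. 52.]
[374 272  23  23 350] [385. 283.] [ 0.379 -0.264  0.007] [ 0.432 -0.212  0.019] [43. 42. 42.]
[ 220  378   88   42 2333] [258. 402.] [ 0.09  -0.05   0.006] [0.223 0.126 0.371] [17. 16. 12.]
[518 387  42  33 821] [542. 404.] [ 0.201 -0.454  0.206] [ 0.248 -0.402  0.348] [26. 25. 25.]
[ 0.23798471 -0.4953012   0.20444614] [-3.13963300e+00 -2.19594421e-04  4.47847928e-01] 0.09404022185817318 [-0.42804809 -0.15199965  0.7412547 ]
```

View pics/top0.png

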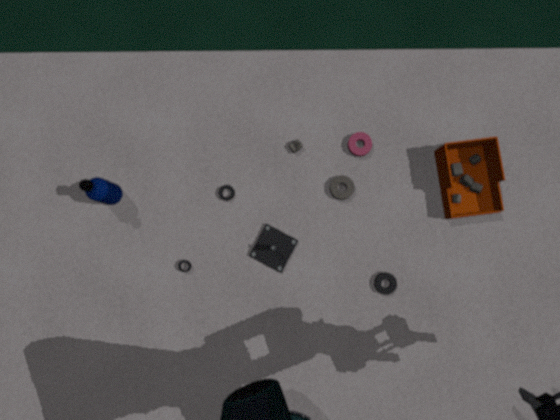

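View pics/scene0.png

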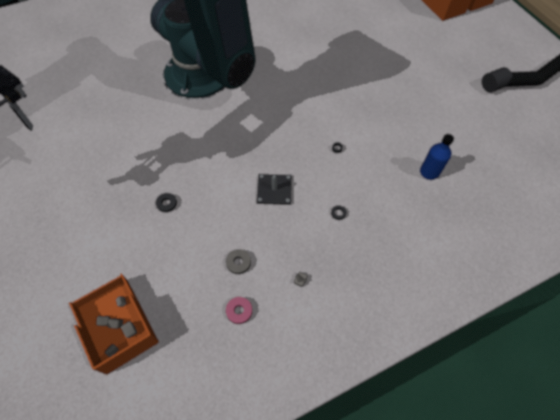

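```bash
python3 - <<'E'
from h import *
S={n:np.load(f"/tmp/{n}.npy",allow_pickle=True).item() for n in("top","scene")}
C={"flange":(.405,-.238,.014,.027),"wheel":(.638,-.138,.018,.03),"washer":(.628,.147,.012,.02),"collar":(.446,.246,.016,.015),"stone":(.742,-.025,.02,.015)}
tiles=[]
for n,(x,y,h,r) in C.items():
    row=[]
    for k,s in S.items():
        P=cloud(s); near=(np.hypot(P[...,0]-x,P[...,1]-y)<r+.012)&(s["range_z"]>0)
        q=P[near&(P[...,2]>.6*h)]; zt=np.median(q[:,2])
        (cx,cy),rad=cv2.minEnclosingCircle((q[:,:2]*1000).astype(np.float32))
        print(n,k,"n",len(q),"ztop",zt.round(4),"circ",round(cx),round(cy),"r",round(rad,1),"mean",(q.mean(0)*1000).round(0))
        u,v=map(int,proj(s,(x,y,h))); row.append(cv2.resize(s["image"][v-20:v+20,u-20:u+20],(160,160),interpolation=cv2.INTER_CUBIC))
    tiles.append(np.vstack(row))
for k,s in S.items():
    P=cloud(s); near=(np.hypot(P[...,0]-.49,P[...,1]-.03)<.08)&(s["range_z"]>0)
    q=P[near&(P[...,2]>.006)&(P[...,2]<.014)]; print("foot",k,cv2.minAreaRect((q[:,:2]*1000).astype(np.float32)))
    q=P[near&(P[...,2]>.04)];print("post",k,len(q),q.mean(0).round(3),q.max(0))
cv2.imwrite("pics/crops.png",np.clip(np.hstack(tiles)*1.8,0,255))
E
```

```text
flange top n 345 ztop 0.0129 circ 406 -239 r 27.3 mean [ 406. -239.   13.]
flange scene n 271 ztop 0.0141 circ 406 -242 r 28.6 mean [ 408. -240.   14.]
wheel top n 410 ztop 0.0171 circ 638 -138 r 29.8 mean [ 638. -138.   17.]
wheel scene n 425 ztop 0.0181 circ 639 -138 r 30.3 mean [ 640. -138.   18.]
washer top n 143 ztop 0.0109 circ 628 146 r 20.0 mean [627. 146.  11.]
washer scene n 133 ztop 0.0119 circ 626 146 r 20.6 mean [627. 146.  12.]
collar top n 65 ztop 0.0149 circ 447 246 r 15.1 mean [447. 246.  15.]
collar scene n 57 ztop 0.0149 circ 445 245 r 16.6 mean [446. 245.  15.]
stone top n 116 ztop 0.0176 circ 743 -26 r 16.4 mean [742. -25.  18.]
stone scene n 130 ztop 0.0181 circ 744 -26 r 16.0 mean [744. -26.  18.]
foot top ((488.1933898925781, 25.112411499023438), (128.34536743164062, 89.87794494628906), 62.27378463745117)
post top 27 [0.491 0.029 0.064] [0.49748376 0.03528825 0.07273022]
foot scene ((485.904052734375, 33.4176025390625), (93.0718765258789, 103.9022445678711), 61.62430953979492)
post scene 42 [0.493 0.028 0.058] [0.49765965 0.03576928 0.070844  ][ WARN:0@0.267] global loadsave.cpp:1063 imwrite_ Unsupported depth image for selected encoder is fallbacked to CV_8U.
```

View pics/crops.png

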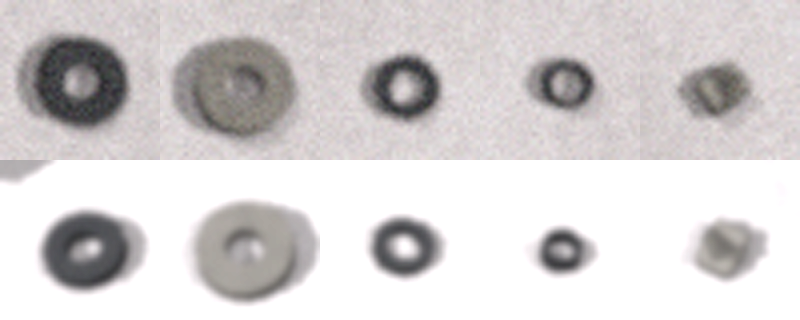

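Candidates (top image): flange (385,283); the grey wheel (341,187), not the pink look-alike (360,143); washer (227,192); collar (184,265). The lump at (295,146) is the loose stone, not a ring. The post is at (273,247), roughly (0.491, 0.029). I'll turn the tool to yaw 0 and move over the flange.

Emit:
drive_tool(
  commands=[
    [0,0,0,0,0,0.9],
    [0,0,0,0,0,0.9],
    [0,0,0,0,0,0.9],
    [0,0,0,0,0,0.9],
    [0,0,0,0,0,0.88],
    [0.525,-0.8,0,0,0,0],
    [0.525,-0.8,0,0,0,0],
    [0.525,-0.8,0,0,0,0],
    [0.525,-0.8,0,0,0,0],
    [0.525,-0.8,0.2,0,0,0],
    [0.525,-0.8,0.3,0,0,0],
    [0.525,-0.8,0.5,0,0,0],
    [0.525,-0.8,0.5,0,0,0],
    [0,0,0,0,0,0],
    [0,0,0,0,0,0],
    [0,0,0,0,0,0],
  ],
  gripper=0,
)

```text
time: 2.1
tool_pos: [0.4061, -0.241, 0.1463]
ee_rot: [3.14, -0.001, -0.002]
wrist_force: [-0.5, -0.6, 0.2]
width: 0.0938
finger_force: 0.0
```

```bash
cat >> h.py <<'E'
def ring(x,y,zt,r,name="wrist"):
    s=snapshot(name); P=cloud(s); Z=s["range_z"]
    q=P[(np.hypot(P[...,0]-x,P[...,1]-y)<r+.01)&(Z>0)&(abs(P[...,2]-zt)<.005)]
    (cx,cy),rad=cv2.minEnclosingCircle((q[:,:2]*1000).astype(np.float32))
    o=get_obs(); print(name,"n",len(q),"z",np.median(q[:,2]).round(4),"circ",round(cx,1),round(cy,1),round(rad,1),"mid",((q.min(0)+q.max(0))*500).round(1),"tcp",(o["tool_pos"]*1000).round(1),o["ee_rot"].round(3),"t",o["time"],"w",round(o["width"],4),"F",o["wrist_force"].round(1))
    return s
E
python3 - <<'E'
from h import *
s=ring(.406,-.239,.014,.027); cv2.imwrite("pics/w1.png",s["image"]); R,t=cam(s); print(-R.T@t)
E
```

```text
wrist n 2023 z 0.0144 circ 407.3 -240.2 26.9 mid [ 407.4 -240.4   13. ] tcp [ 406.1 -241.   146.3] [ 3.14e+00 -1.00e-03 -2.00e-03] t 2.15 w 0.0943 F [-0.2  0.2  0.3]
[ 0.47595973 -0.24141047  0.3262359 ]
```

View pics/w1.png

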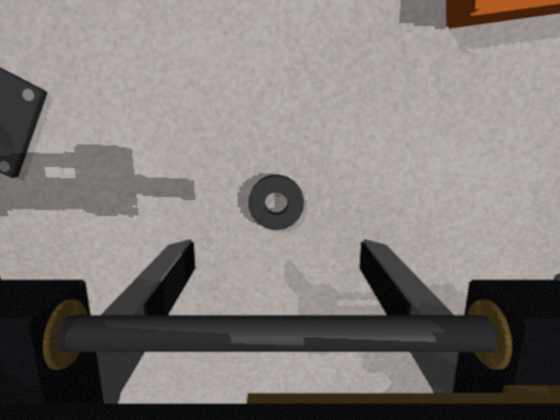

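Flange at pixel (276,202), centred between the fingers to about 1 mm. I'll lower and grip it.

Emit:
drive_tool(
  commands=[
    [0.03,0,0.6,0,0,0],
    [0,0,0.7,0,0,0],
    [0,0,0.7,0,0,0],
    [0,0,0.6,0,0,0],
    [0,0,0.5,0,0,0],
    [0,0,0.3,0,0,0],
    [0,0,0.15,0,0,0],
    [0,0,0,0,0,0],
    [0,0,0,0,0,0],
  ],
)

```text
time: 3.28
tool_pos: [0.408, -0.2403, 0.0044]
ee_rot: [3.14, -0.001, -0.0]
wrist_force: [-0.5, -0.8, -0.1]
width: 0.094
finger_force: 0.0
```

Emit:
drive_tool(
  commands=[
    [0,0,0,0,0,0],
    [0,0,0,0,0,0],
    [0,0,0,0,0,0],
    [0,0,0,0,0,0],
    [0,0,0,0,0,0],
    [0,0,0,0,0,0],
    [0,0,0,0,0,0],
    [0,0,0,0,0,0],
  ],
  gripper=1,
)

```text
time: 4.28
tool_pos: [0.4074, -0.2399, 0.0035]
ee_rot: [3.141, -0.0, -0.0]
wrist_force: [0.6, -0.4, -0.4]
width: 0.0524
finger_force: 30.0
```

Emit:
drive_tool(
  commands=[
    [0,0,-0.3,0,0,0],
    [0,0,-0.8,0,0,0],
    [0,0,-0.9,0,0,0],
    [0,0,-0.9,0,0,0],
    [0.3,-0.6,-0.1,0,0,0],
    [0.3,-0.8,0,0,0,0],
    [0.3,-0.8,0,0,0,0],
    [0.3,-0.8,0,0,0,0],
    [0.3,-0.8,0,0,0,0],
    [0.3,-0.8,0,0,0,0],
    [0.3,-0.4,0,0,0,0],
    [0,0,0,0,0,0],
    [0,0,0,0,0,0],
    [0,0,0,0,0,0],
  ],
)

```text
time: 6.02
tool_pos: [0.491, -0.0406, 0.1235]
ee_rot: [3.141, 0.0, -0.001]
wrist_force: [-0.6, -0.7, -2.0]
width: 0.0527
finger_force: 30.0
```

```bash
cat >> h.py <<'E'
def post(zlo=.05,z0=.061,name="wrist",s=None):
    s=s or snapshot(name); P=cloud(s); near=(np.hypot(P[...,0]-.491,P[...,1]-.029)<.015)&(s["range_z"]>0)
    q=P[near&(P[...,2]>zlo)&(P[...,2]<.075)]
    print("post",len(q),q.mean(0).round(4),"min",q.min(0).round(4),"max",q.max(0).round(4))
    return s
E
python3 - <<'E'
from h import *
o=get_obs();p=o["tool_pos"]
s=ring(p[0],p[1],p[2]+.01,.027); post(.062,s=s);post(.03,s=s); cv2.imwrite("pics/w2.png",s["image"])
P=cloud(s);m=(np.hypot(P[...,0]-.491,P[...,1]-.029)<.08)&(abs(P[...,2]-.01)<.004)&(s["range_z"]>0)
print(cv2.minAreaRect((P[m][:,:2]*1000).astype(np.float32)))
E
```

```text
wrist n 6497 z 0.1344 circ 499.8 -40.6 35.5 mid [491.  -40.6 133.5] tcp [491.1 -40.6 123.5] [ 3.141e+00  0.000e+00 -1.000e-03] t 6.075 w 0.0531 F [ 0.  -1.  -2.4]
post 196 [0.4925 0.0277 0.0659] min [0.4856 0.0231 0.0622] max [0.4979 0.0341 0.0699]
post 466 [0.494  0.0264 0.0562] min [0.4849 0.0217 0.03  ] max [0.4987 0.0358 0.0699]
((491.8332824707031, 28.83108139038086), (89.97586059570312, 90.02025604248047), 61.84175491333008)
```

View pics/w2.png

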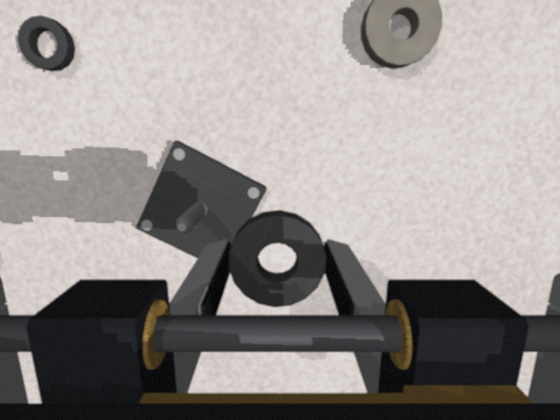

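Picture: post at (190,217); flange held level, bore at (277,258). The foot fits a 90.0x90.0 mm square centred on (491.8, 28.8), which agrees with the post.

```bash
cat >> h.py <<'E'
def bore(s,zt,show=True):
    "hole in the held ring: hole pixels are far below zt, enclosed by pixels at zt"
    P=cloud(s); m=((abs(P[...,2]-zt)<.006)&(s["range_z"]>0)).astype(np.uint8)
    cs,h=cv2.findContours(m,cv2.RETR_CCOMP,cv2.CHAIN_APPROX_NONE)
    for c,hh in zip(cs,h[0]):
        if hh[3]>=0 and cv2.contourArea(c)>150:
            e=cv2.fitEllipse(c); print("bore px",np.round(e[0],1),np.round(e[1],1),"world",(ray(s,*e[0],zt)*1000).round(1))
E
python3 - <<'E'
from h import *
s=snapshot("wrist"); o=get_obs(); p=o["tool_pos"]; print(p)
bore(s,p[2]+.0105); print(ray(s,277.5,258,p[2]+.0105))
E
```

```text
[ 0.49110927 -0.04051734  0.12352027]
bore px [276.4 259.4] [34.6 39.2] world [492.5 -40.9 134. ]
[ 0.49334808 -0.04146315  0.13402027]
```

Emit:
drive_tool(
  commands=[
    [0,-0.5,0,0,0,0],
    [0,-0.6,0,0,0,0],
    [0,-0.4,0,0,0,0],
    [0,-0.24,0,0,0,0],
    [0,0,0,0,0,0],
    [0,0,0.2,0,0,0],
    [0,0,0.3,0,0,0],
    [0,0,0.3,0,0,0],
    [0,0,0.3,0,0,0],
    [0,0,0.3,0,0,0],
    [0,0,0.3,0,0,0],
    [0,0,0.3,0,0,0],
    [0,0,0.3,0,0,0],
    [0,0,0.2,0,0,0],
    [0,0,0.1,0,0,0],
    [0,0,0,0,0,0],
    [0,0,0,0,0,0],
  ],
)

```text
time: 8.25
tool_pos: [0.4919, 0.0297, 0.0199]
ee_rot: [3.141, -0.001, -0.0]
wrist_force: [-0.1, -0.7, -1.6]
width: 0.0528
finger_force: 30.0
```

Emit:
drive_tool(
  commands=[
    [0,-0.01,0.06,0,0,0],
    [0,0,0.05,0,0,0],
    [0,0,0.03,0,0,0],
    [0,0,0.02,0,0,0],
    [0,0,0.01,0,0,0],
    [0,0,0,0,0,0],
    [0,0,0,0,0,0],
  ],
)

```text
time: 9.12
tool_pos: [0.4914, 0.0301, 0.0134]
ee_rot: [3.141, 0.0, -0.0]
wrist_force: [-4.2, -0.3, 5.8]
width: 0.0529
finger_force: 30.0
```

Emit:
drive_tool(
  commands=[
    [0,0,0,0,0,0],
    [0,0,0,0,0,0],
    [0,0,0,0,0,0],
    [0,0,0,0,0,0],
    [0,0,0,0,0,0],
    [0,0,-0.3,0,0,0],
    [0,0,-0.7,0,0,0],
    [0,0,-0.8,0,0,0],
    [0,0,-0.8,0,0,0],
    [0,0,-0.7,0,0,0],
    [0.6,0.7,0,0,0,0],
    [0.6,0.7,0,0,0,0],
    [0.6,0.7,0,0,0,0],
    [0.6,0.7,0,0,0,0],
    [0.6,0.7,0,0,0,0],
    [0.66,0.7,0,0,0,0],
    [0,0,0,0,0,0],
    [0,0,0,0,0,0],
    [0,0,0,0,0,0],
  ],
  gripper=0,
)

```text
time: 11.5
tool_pos: [0.6374, -0.137, 0.1454]
ee_rot: [3.142, -0.001, 0.001]
wrist_force: [-0.8, -0.6, 0.2]
width: 0.094
finger_force: 0.0
```

```bash
python3 - <<'E'
from h import *
s=ring(.638,-.138,.018,.03)
t=snapshot("top"); P=cloud(t); q=P[(np.hypot(P[...,0]-.4915,P[...,1]-.029)<.04)&(abs(P[...,2]-.024)<.005)]
print("flange",len(q),np.median(q[:,2]),cv2.minEnclosingCircle((q[:,:2]*1000).astype(np.float32)))
u,v=map(int,proj(t,(.49,.03,.02))); a=cv2.resize(t["image"][v-40:v+40,u-40:u+40],(400,400)); b=cv2.resize(s["image"],(400,300))
cv2.imwrite("pics/w3.png",np.hstack([a,np.vstack([b,b[:100]*0])]))
E
```

```text
wrist n 2686 z 0.0184 circ 640.0 -138.6 29.8 mid [ 640.2 -138.6   17. ] tcp [ 637.4 -136.9  145.4] [ 3.142e+00 -1.000e-03  1.000e-03] t 11.55 w 0.0939 F [0.7 0.2 0.1]
flange 320 0.02340788820965059 ((490.3818664550781, 30.706083297729492), 26.882122039794922)
```

View pics/w3.png

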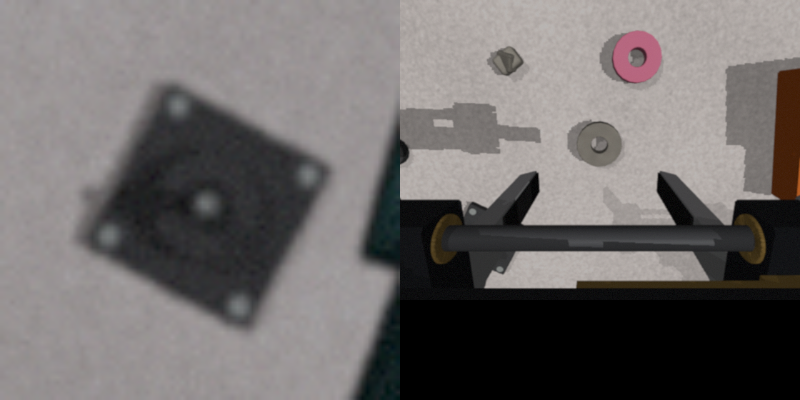

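Flange lies flat round the post (top z 23.4 mm). In the wrist view (right half), the grey wheel is at (600,143), apart from the pink one at (637,57). I'll lower and grip the grey one.

Emit:
drive_tool(
  commands=[
    [0.05,0.04,0.6,0,0,0],
    [0,0,0.7,0,0,0],
    [0,0,0.7,0,0,0],
    [0,0,0.6,0,0,0],
    [0,0,0.5,0,0,0],
    [0,0,0.3,0,0,0],
    [0,0,0.12,0,0,0],
    [0,0,0,0,0,0],
    [0,0,0,0,0,0],
  ],
)

```text
time: 12.72
tool_pos: [0.6406, -0.1398, 0.005]
ee_rot: [3.141, -0.002, -0.0]
wrist_force: [0.4, 0.3, -0.3]
width: 0.0938
finger_force: 0.0
```

Emit:
drive_tool(
  commands=[
    [0,0,0,0,0,0],
    [0,0,0,0,0,0],
    [0,0,0,0,0,0],
    [0,0,0,0,0,0],
    [0,0,0,0,0,0],
    [0,0,0,0,0,0],
    [0,0,0,0,0,0],
  ],
  gripper=1,
)

```text
time: 13.6
tool_pos: [0.6398, -0.1394, 0.004]
ee_rot: [-3.142, -0.0, -0.0]
wrist_force: [-0.2, 0.2, 1.1]
width: 0.0584
finger_force: 29.8
```

Emit:
drive_tool(
  commands=[
    [0,0,-0.3,0,0,0],
    [0,0,-0.8,0,0,0],
    [0,0,-0.9,0,0,0],
    [0,0,-0.9,0,0,0],
    [0,0,-0.2,0,0,0],
    [-0.4,-0.5,0,0,0,0],
    [-0.7,-0.8,0,0,0,0],
    [-0.7,-0.8,0,0,0,0],
    [-0.7,-0.8,0,0,0,0],
    [-0.7,-0.8,0,0,0,0],
    [-0.5,-0.5,0,0,0,0],
    [0,0,0,0,0,0],
    [0,0,0,0,0,0],
    [0,0,0,0,0,0],
  ],
)

```text
time: 15.35
tool_pos: [0.4924, 0.0278, 0.1275]
ee_rot: [3.141, 0.0, -0.001]
wrist_force: [-0.7, -0.1, -0.3]
width: 0.0585
finger_force: 29.8
```

```bash
python3 - <<'E'
from h import *
o=get_obs();p=o["tool_pos"]; s=snapshot("wrist"); bore(s,p[2]+.014); print(p,o["wrist_force"],o["width"])
P=cloud(s); m=(abs(P[...,2]-p[2]-.014)<.003)&(s["range_z"]>0)&(abs(P[...,1]-p[1])<.02); print(P[m].min(0),P[m].max(0))
cv2.imwrite("pics/w4.png",s["image"][180:320,150:420])
E
```

```text
bore px [276.5 261.3] [35.2 40.5] world [494.2  27.4 141.5]
[0.49239852 0.02775205 0.12750052] [-0.71159895 -0.10592673 -0.33624949] 0.058469904771056645
[0.46285683 0.00777037 0.1385093 ] [0.5225808  0.04774631 0.14444877]
```

View pics/w4.png

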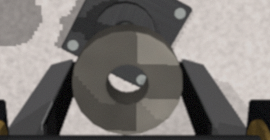

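Wheel held level and centred at x 492.7, with the post visible through the bore. I'll shift it 1 mm and lower.

Emit:
drive_tool(
  commands=[
    [-0.03,-0.03,0,0,0,0],
    [0,0,0.2,0,0,0],
    [0,0,0.3,0,0,0],
    [0,0,0.3,0,0,0],
    [0,0,0.3,0,0,0],
    [0,0,0.3,0,0,0],
    [0,0,0.3,0,0,0],
    [0,0,0.3,0,0,0],
    [0,0,0.2,0,0,0],
    [0,0,0.1,0,0,0],
    [0,0,0.05,0,0,0],
    [0,0,0.04,0,0,0],
    [0,0,0.03,0,0,0],
    [0,0,0,0,0,0],
    [0,0,0,0,0,0],
  ],
)

```text
time: 17.27
tool_pos: [0.4908, 0.0297, 0.0312]
ee_rot: [3.142, -0.0, -0.0]
wrist_force: [-0.9, 0.2, -0.2]
width: 0.059
finger_force: 29.8
```

Emit:
drive_tool(
  commands=[
    [0,0,0.03,0,0,0],
    [0,0,0.02,0,0,0],
    [0,0,0.02,0,0,0],
    [0,0,0.01,0,0,0],
    [0,0,0,0,0,0],
    [0,0,0,0,0,0],
  ],
)

```text
time: 18.02
tool_pos: [0.4907, 0.0298, 0.0279]
ee_rot: [3.142, -0.0, -0.0]
wrist_force: [0.1, 0.3, -1.6]
width: 0.0586
finger_force: 29.8
```

Emit:
drive_tool(
  commands=[
    [0,0,0.015,0,0,0],
    [0,0,0.01,0,0,0],
    [0,0,0,0,0,0],
    [0,0,0,0,0,0],
  ],
)

```text
time: 18.52
tool_pos: [0.4907, 0.0298, 0.0278]
ee_rot: [3.141, -0.0, -0.0]
wrist_force: [-2.3, 0.2, 5.9]
width: 0.0583
finger_force: 29.8
```

Contact at the expected height. I'll release and go to the washer.

Emit:
drive_tool(
  commands=[
    [0,0,0,0,0,0],
    [0,0,0,0,0,0],
    [0,0,0,0,0,0],
    [0,0,0,0,0,0],
    [0,0,0,0,0,0],
    [0,0,-0.25,0,0,0],
    [0,0,-0.6,0,0,0],
    [0,0,-0.7,0,0,0],
    [0,0,-0.7,0,0,0],
    [0,0,-0.7,0,0,0],
    [0.6,-0.5,0,0,0,0],
    [0.7,-0.6,0,0,0,0],
    [0.7,-0.6,0,0,0,0],
    [0.7,-0.6,0,0,0,0],
    [0.7,-0.6,0,0,0,0],
    [0,0,0,0,0,0],
    [0,0,0,0,0,0],
    [0,0,0,0,0,0],
  ],
  gripper=0,
)

```text
time: 20.78
tool_pos: [0.6262, 0.145, 0.1454]
ee_rot: [3.141, -0.0, -0.001]
wrist_force: [-0.3, -0.1, 0.7]
width: 0.094
finger_force: 0.0
```

```bash
python3 - <<'E'
from h import *
s=ring(.627,.146,.012,.02)
t=snapshot("top"); P=cloud(t); q=P[(np.hypot(P[...,0]-.4915,P[...,1]-.029)<.05)&(abs(P[...,2]-.042)<.005)]
print("wheel",len(q),np.median(q[:,2]),cv2.minEnclosingCircle((q[:,:2]*1000).astype(np.float32)))
u,v=map(int,proj(t,(.49,.03,.02))); a=cv2.resize(t["image"][v-40:v+40,u-40:u+40],(400,400)); b=cv2.resize(s["image"],(400,300))
cv2.imwrite("pics/w5.png",np.hstack([a,np.vstack([b,b[:100]*0])]))
E
```

```text
wrist n 937 z 0.0123 circ 628.5 145.9 19.8 mid [628.6 146.2  10.9] tcp [626.2 145.  145.5] [ 3.141e+00 -0.000e+00 -1.000e-03] t 20.825 w 0.094 F [0.5 0.2 0.4]
wheel 425 0.04158164442391324 ((490.11700439453125, 30.44126319885254), 29.790790557861328)
```

View pics/w5.png

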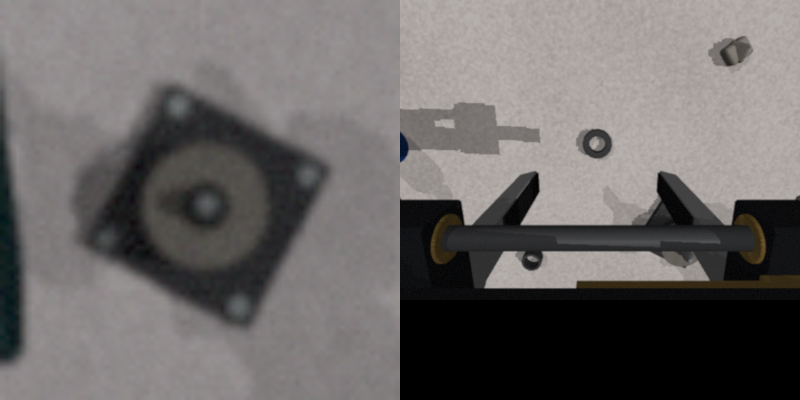

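Wheel seated and centred (top z 41.6 mm). Washer at (597,143), centred between the fingers.

Emit:
drive_tool(
  commands=[
    [0.05,-0.02,0.6,0,0,0],
    [0,0,0.7,0,0,0],
    [0,0,0.7,0,0,0],
    [0,0,0.6,0,0,0],
    [0,0,0.5,0,0,0],
    [0,0,0.3,0,0,0],
    [0,0,0.14,0,0,0],
    [0,0,0,0,0,0],
    [0,0,0,0,0,0],
  ],
)

```text
time: 22.0
tool_pos: [0.6295, 0.1466, 0.0043]
ee_rot: [-3.141, -0.002, -0.0]
wrist_force: [-1.0, 0.2, 0.1]
width: 0.0935
finger_force: 0.0
```

Emit:
drive_tool(
  commands=[
    [0,0,0,0,0,0],
    [0,0,0,0,0,0],
    [0,0,0,0,0,0],
    [0,0,0,0,0,0],
    [0,0,0,0,0,0],
    [0,0,0,0,0,0],
    [0,0,0,0,0,0],
    [0,0,0,0,0,0],
    [0,0,0,0,0,0],
  ],
  gripper=1,
)

```text
time: 23.12
tool_pos: [0.6287, 0.1465, 0.0032]
ee_rot: [3.141, -0.0, -0.0]
wrist_force: [-0.2, 0.0, -1.8]
width: 0.0384
finger_force: 30.0
```

Emit:
drive_tool(
  commands=[
    [0,0,-0.3,0,0,0],
    [0,0,-0.8,0,0,0],
    [0,0,-0.9,0,0,0],
    [0,0,-0.9,0,0,0],
    [0,0,-0.3,0,0,0],
    [-0.4,0.4,0,0,0,0],
    [-0.7,0.6,0,0,0,0],
    [-0.7,0.6,0,0,0,0],
    [-0.7,0.6,0,0,0,0],
    [-0.6,0.5,0,0,0,0],
    [-0.33,0.23,0,0,0,0],
    [0,0,0,0,0,0],
    [0,0,0,0,0,0],
    [0,0,0,0,0,0],
  ],
)

```text
time: 24.88
tool_pos: [0.4921, 0.0299, 0.1311]
ee_rot: [-3.141, 0.0, 0.001]
wrist_force: [0.5, 0.6, -1.1]
width: 0.0386
finger_force: 30.0
```

```bash
python3 - <<'E'
from h import *
o=get_obs();p=o["tool_pos"]; s=snapshot("wrist"); print(p,o["wrist_force"],o["width"])
P=cloud(s); m=(abs(P[...,2]-p[2]-.009)<.003)&(s["range_z"]>0)&(abs(P[...,1]-p[1])<.012); print(P[m].min(0),P[m].max(0))
cv2.imwrite("pics/w6.png",s["image"][180:320,150:420])
E
```

```text
[0.49206672 0.0298982  0.13114034] [ 0.53440043  0.57942818 -1.06748162] 0.038645206048449995
[0.47219916 0.0179172  0.13720556] [0.5116082  0.04188896 0.14247111]
```

View pics/w6.png

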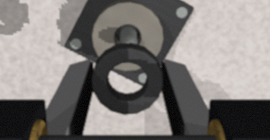

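Washer level and centred over the post (x 491.9). Lowering.

Emit:
drive_tool(
  commands=[
    [0,0.02,0.2,0,0,0],
    [0,0,0.3,0,0,0],
    [0,0,0.3,0,0,0],
    [0,0,0.3,0,0,0],
    [0,0,0.3,0,0,0],
    [0,0,0.3,0,0,0],
    [0,0,0.2,0,0,0],
    [0,0,0.1,0,0,0],
    [0,0,0.05,0,0,0],
    [0,0,0.03,0,0,0],
    [0,0,0.02,0,0,0],
    [0,0,0,0,0,0],
    [0,0,0,0,0,0],
  ],
)

```text
time: 26.55
tool_pos: [0.4916, 0.0285, 0.0474]
ee_rot: [3.141, -0.0, -0.0]
wrist_force: [0.5, 0.3, -0.2]
width: 0.0386
finger_force: 30.0
```

Emit:
drive_tool(
  commands=[
    [0,0,0.02,0,0,0],
    [0,0,0.02,0,0,0],
    [0,0,0.015,0,0,0],
    [0,0,0.01,0,0,0],
    [0,0,0,0,0,0],
    [0,0,0,0,0,0],
  ],
)

```text
time: 27.3
tool_pos: [0.4915, 0.0285, 0.0451]
ee_rot: [3.141, -0.0, -0.0]
wrist_force: [-2.4, 0.5, 3.9]
width: 0.0386
finger_force: 30.0
```

Emit:
drive_tool(
  commands=[
    [0,0,0,0,0,0],
    [0,0,0,0,0,0],
    [0,0,0,0,0,0],
    [0,0,0,0,0,0],
    [0,0,0,0,0,0],
    [0,0,-0.2,0,0,0],
    [0,0,-0.5,0,0,0],
    [0,0,-0.6,0,0,0],
    [0,0,-0.6,0,0,0],
    [0,0,-0.6,0,0,0],
    [-0.2,-0.7,0,0,0,0],
    [-0.2,-0.8,0,0,0,0],
    [-0.2,-0.8,0,0,0,0],
    [-0.2,-0.8,0,0,0,0],
    [-0.1,-0.8,0,0,0,0],
    [-0.1,-0.8,0,0,0,0],
    [-0.1,-0.74,0,0,0,0],
    [0,0,0,0,0,0],
    [0,0,0,0,0,0],
    [0,0,0,0,0,0],
  ],
  gripper=0,
)

```text
time: 29.8
tool_pos: [0.4478, 0.2452, 0.1448]
ee_rot: [3.141, -0.0, -0.002]
wrist_force: [-0.4, -0.3, -0.2]
width: 0.0939
finger_force: 0.0
```

```bash
python3 - <<'E'
from h import *
s=ring(.447,.246,.016,.015); print(get_obs()["joint_positions"])
t=snapshot("top"); P=cloud(t); q=P[(np.hypot(P[...,0]-.4915,P[...,1]-.029)<.04)&(abs(P[...,2]-.054)<.005)]
print("washer",len(q),np.median(q[:,2]),cv2.minEnclosingCircle((q[:,:2]*1000).astype(np.float32)))
u,v=map(int,proj(t,(.49,.03,.02))); a=cv2.resize(t["image"][v-40:v+40,u-40:u+40],(400,400)); b=cv2.resize(s["image"],(400,300))
cv2.imwrite("pics/w7.png",np.hstack([a,np.vstack([b,b[:100]*0])]))
E
```

```text
wrist n 385 z 0.0162 circ 447.8 245.8 14.8 mid [448.2 245.9  14.7] tcp [447.8 245.2 144.8] [ 3.141e+00 -0.000e+00 -2.000e-03] t 29.85 w 0.0942 F [-0.5  0.3  0.6]
[ 3.90237971e-01  1.93131252e-02  1.56231385e+00 -3.44345208e-04
  1.55984838e+00  1.96267137e+00]
washer 159 0.05330633026110749 ((490.3358154296875, 29.021495819091797), 19.711875915527344)
```

View pics/w7.png

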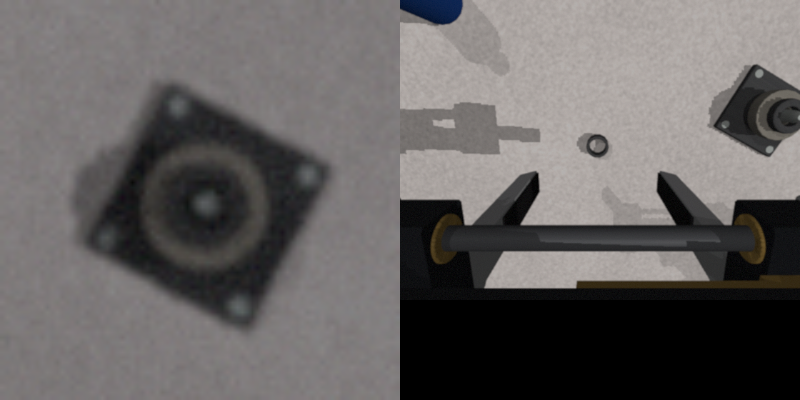

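Washer seated (top z 53.3 mm, centred). Collar at (597,145), under the gripper. I'll grip it.

Emit:
drive_tool(
  commands=[
    [0,-0.02,0.6,0,0,0],
    [0,0,0.7,0,0,0],
    [0,0,0.7,0,0,0],
    [0,0,0.6,0,0,0],
    [0,0,0.5,0,0,0],
    [0,0,0.3,0,0,0],
    [0,0,0.11,0,0,0],
    [0,0,0,0,0,0],
    [0,0,0,0,0,0],
  ],
)

```text
time: 31.02
tool_pos: [0.4483, 0.2472, 0.0052]
ee_rot: [-3.141, -0.002, -0.0]
wrist_force: [0.2, -0.0, -0.1]
width: 0.094
finger_force: 0.0
```

Emit:
drive_tool(
  commands=[
    [0,0,0,0,0,0],
    [0,0,0,0,0,0],
    [0,0,0,0,0,0],
    [0,0,0,0,0,0],
    [0,0,0,0,0,0],
    [0,0,0,0,0,0],
    [0,0,0,0,0,0],
    [0,0,0,0,0,0],
    [0,0,0,0,0,0],
    [0,0,0,0,0,0],
  ],
  gripper=1,
)

```text
time: 32.28
tool_pos: [0.4475, 0.2469, 0.0042]
ee_rot: [3.141, 0.0, -0.0]
wrist_force: [0.7, -0.7, -0.6]
width: 0.029
finger_force: 30.0
```

Emit:
drive_tool(
  commands=[
    [0,0,-0.3,0,0,0],
    [0,0,-0.8,0,0,0],
    [0,0,-0.9,0,0,0],
    [0,0,-0.9,0,0,0],
    [0,0,-0.3,0,0,0],
    [0.1,0.5,0,0,0,0],
    [0.2,0.8,0,0,0,0],
    [0.2,0.8,0,0,0,0],
    [0.2,0.8,0,0,0,0],
    [0.2,0.8,0,0,0,0],
    [0.1,0.8,0,0,0,0],
    [0.1,0.6,0,0,0,0],
    [0,0.35,0,0,0,0],
    [0,0,0,0,0,0],
    [0,0,0,0,0,0],
    [0,0,0,0,0,0],
  ],
)

```text
time: 34.28
tool_pos: [0.4913, 0.0298, 0.1322]
ee_rot: [-3.141, 0.0, 0.001]
wrist_force: [0.1, 0.8, -0.9]
width: 0.0292
finger_force: 30.0
```

```bash
python3 - <<'E'
from h import *
o=get_obs();p=o["tool_pos"]; s=snapshot("wrist"); print(p,o["wrist_force"],o["width"])
P=cloud(s); m=(abs(P[...,2]-p[2]-.012)<.003)&(s["range_z"]>0)&(abs(P[...,1]-p[1])<.007); print(P[m].min(0),P[m].max(0))
cv2.imwrite("pics/w8.png",s["image"][180:320,150:420])
E
```

```text
[0.49132137 0.02978495 0.13224615] [ 0.12162698  0.84266495 -0.89639778] 0.029232162419257444
[0.47680349 0.02281406 0.14127281] [0.50606197 0.03678051 0.14594485]
```

View pics/w8.png

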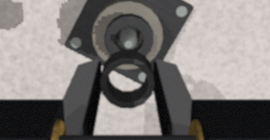

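Collar level, centred at x 491.4. Lowering.

Emit:
drive_tool(
  commands=[
    [0,0.02,0.2,0,0,0],
    [0,0,0.3,0,0,0],
    [0,0,0.3,0,0,0],
    [0,0,0.3,0,0,0],
    [0,0,0.3,0,0,0],
    [0,0,0.2,0,0,0],
    [0,0,0.1,0,0,0],
    [0,0,0.05,0,0,0],
    [0,0,0.03,0,0,0],
    [0,0,0.02,0,0,0],
    [0,0,0,0,0,0],
    [0,0,0,0,0,0],
  ],
)

```text
time: 35.83
tool_pos: [0.4916, 0.0281, 0.0604]
ee_rot: [3.142, -0.0, -0.0]
wrist_force: [-0.9, -1.1, -0.1]
width: 0.0295
finger_force: 30.0
```

Emit:
drive_tool(
  commands=[
    [0,0,0.02,0,0,0],
    [0,0,0.02,0,0,0],
    [0,0,0.015,0,0,0],
    [0,0,0.01,0,0,0],
    [0,0,0,0,0,0],
    [0,0,0,0,0,0],
  ],
)

```text
time: 36.58
tool_pos: [0.4915, 0.0282, 0.0581]
ee_rot: [3.141, -0.0, -0.0]
wrist_force: [-2.4, -0.1, 5.9]
width: 0.0295
finger_force: 30.0
```

Contact at the expected height. I'll release, raise and move clear.

Emit:
drive_tool(
  commands=[
    [0,0,0,0,0,0],
    [0,0,0,0,0,0],
    [0,0,0,0,0,0],
    [0,0,0,0,0,0],
    [0,0,0,0,0,0],
    [0,0,-0.2,0,0,0],
    [0,0,-0.5,0,0,0],
    [0,0,-0.6,0,0,0],
    [0,0,-0.6,0,0,0],
    [0,0,-0.6,0,0,0],
    [-0.2,0.6,0,0,0,0],
    [-0.2,0.8,0,0,0,0],
    [-0.2,0.8,0,0,0,0],
    [-0.2,0.8,0,0,0,0],
    [0,0.8,0,0,0,0],
    [0,0,0,0,0,0],
    [0,0,0,0,0,0],
  ],
  gripper=0,
)

```text
time: 38.7
tool_pos: [0.4595, -0.1234, 0.158]
ee_rot: [-3.141, -0.0, -0.0]
wrist_force: [-0.2, 0.8, 0.6]
width: 0.0941
finger_force: 0.0
```

```bash
python3 - <<'E'
from h import *
T=[]
for n in("top","scene"):
    t=snapshot(n); P=cloud(t); d=np.hypot(P[...,0]-.4915,P[...,1]-.029)
    for nm,z,r in(("wheel",.042,.035),("washer",.054,.025),("collar",.07,.02)):
        q=P[(d<r)&(abs(P[...,2]-z)<.004)]; print(n,nm,len(q),np.median(q[:,2]),cv2.minEnclosingCircle((q[:,:2]*1000).astype(np.float32)))
    u,v=map(int,proj(t,(.49,.03,.03))); T.append(cv2.resize(t["image"][v-40:v+40,u-40:u+40],(400,400)))
cv2.imwrite("pics/end.png",np.hstack(T))
E
```

```text
top wheel 257 0.04151000334440885 ((490.1741027832031, 30.239927291870117), 29.583589553833008)
top washer 94 0.053271859280976004 ((490.587646484375, 28.995695114135742), 19.633981704711914)
top collar 68 0.06930525204550178 ((490.8074035644531, 28.722774505615234), 14.649614334106445)
scene wheel 179 0.04192296048747411 ((489.94140625, 29.357595443725586), 30.245037078857422)
scene washer 69 0.05451084365268491 ((491.40576171875, 27.780128479003906), 19.317466735839844)
scene collar 64 0.0694525138839735 ((491.0215759277344, 28.022031784057617), 15.328754425048828)
```

View pics/end.png

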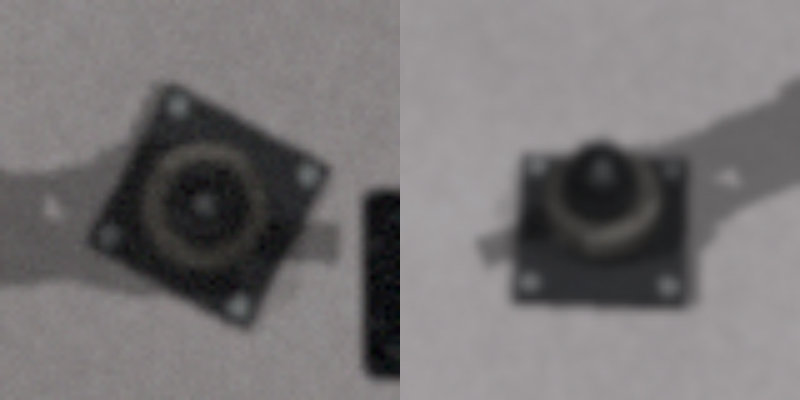

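All four parts are stacked, centred at (204,204) in the left crop, with tops at 42, 54 and 70 mm as they should be, and the robot is clear.

```bash
python3 -c "
from bench import close_job; print(close_job())"
```

```text
the job is handed in; nothing more can be done
None
```

The job is handed in at about 39 s of the 112 s: flange, wheel, washer and collar are stacked flat on the spindle in that order, the robot is clear, and I did not touch the bin, bottle, stone or pink wheel.

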